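# Open the quick clamp and free the glued gift box

## Task

The glue on the small dark gift box has set: press the quick clamp's red release lever down with the fingertips and, keeping it pressed, push the sliding jaw back along the toothed bar to its end stop. Then let go and push the box out from between the jaws, away from the bar, until all of it is clear of both jaw ends. Only press and push, lift nothing, keep the box upright on the table, and leave the other things where they are.

Things in the scene. Friction and masses are not known exactly. Their poses are not given: they have to be found in the camera images.
- clamp: quick clamp fixed to the table: level toothed steel bar, 14 mm wide, top 48 mm high, on two feet. Origin on the table top under the bar; the bar runs along its y from -0.170 to +0.142 m. Fixed jaw at the +y end, rubber face at y = +0.1005. Both jaws (dark iron, at most 60 mm high) reach towards its -x, the open side; they end at x = -0.1165. The table between bar and box is free for 60 mm
- clamp_jaw (a joint): travel of the sliding jaw along the bar in m: 0 closed on the box, 0.088 at the end stop; it grows towards the clamp's -y, away from the fixed jaw. A ratchet lets the jaw slide towards the fixed jaw freely, but back only while the release lever is held down. Friction about 2 to 3 N
- clamp_release (a joint): the red release lever on top of the sliding jaw, in rad: 0 up (pawl in the teeth), 0.26 fully down (lever level). The pawl clears the teeth from about 0.09. It needs 4 to 12 N downward and springs up again when let go
- lever_top (a point): middle of the top of the red lever, over the bar's centre line, 68 mm above the table when up; rides with the jaw. The lever is 36 mm wide (clamp x), 43 mm long (clamp y); at rest it slopes up by 0.28 rad towards clamp +y; pressed home it is level, its top 61 mm above the table
- grip_front (a point): middle of the ribbed front face of the black upright grip on the sliding jaw, just behind the red lever (38 mm wide, 13 mm thick, 65 to 91 mm above the table); the face looks along clamp +y and is 20 mm behind lever_top. Fingers that hold the lever down push the jaw back against it
- dark_box: the glued gift box, dark brown with a grey lid, 62 x 85 x 50 mm, about 0.11 kg, origin in the middle of its underside. Loose on the table between the jaws, pressed by a sprung pad (5 N); its 85 mm (own y) lies along the bar, its 62 mm (own x) across; its centre starts at about x = -0.098, y = +0.058 in the clamp's frame
- glue_stick: white glue stick with orange cap standing upright, 27 mm across, 96 mm high, origin at its foot; leave alone
- ribbon_1: pink ribbon spool, 85 x 78 x 30 mm, origin at its underside; leave alone
- ribbon_2: twine spool, 82 x 72 x 40 mm, origin at its underside; leave alone
- stamp_2: rubber stamp with a light wooden handle, 35 x 50 x 74 mm, origin at its underside; leave alone
- ink_tin: round tin, 62 mm across, 20 mm high, origin at its underside; leave alone
- box_corner1 (a point): bottom corner of the gift box at its own x +31 mm, y +42.5 mm
- box_corner2 (a point): bottom corner of the gift box at its own x +31 mm, y -42.5 mm
- box_corner3 (a point): bottom corner of the gift box at its own x -31 mm, y +42.5 mm
- box_corner4 (a point): bottom corner of the gift box at its own x -31 mm, y -42.5 mm
There are look-alikes about, which are no part of the job. Leave any green look-alike of the dark_box alone.

How it is judged (in metres and radians):
On the way, in this order (a step that is already met when the one before it is completed fails the run):
1. the release lever is pressed while the jaw is still closed (value of joint clamp_release above 0.09 rad and value of joint clamp_jaw below 0.012 m), for 0.05 s.
2. the jaw is pushed back to its end stop, the box still between the jaws (value of joint clamp_jaw above 0.08 m and x of dark_box in the frame of clamp above -0.13 m), for 0.1 s.
At the end, for the whole second after the job is handed in: The sliding jaw stands within 8 mm of its end stop; all four corners of the box lie beyond the jaw ends on the open side, within 0.35 m of the clamp, and the box stands upright and at rest on the table (value of joint clamp_jaw above 0.08 m and x of each of box_corner1, box_corner2, box_corner3, box_corner4 in the frame of clamp below -0.1165 m and horizontal distance between dark_box and clamp below 0.35 m and height (world z) of dark_box between -0.006 and 0.006 m and angle between dark_box's own z axis and vertical below 0.1 rad and linear speed of dark_box below 0.01 m/s); the robot touches nothing.
It fails at once if the gift box is lifted off the table (height (world z) of dark_box above 0.012 m).
It fails at once if the gift box is tipped (angle between dark_box's own z axis and vertical above 0.25 rad).
It fails at once if one of the other things is moved (distance of any of glue_stick, ribbon_1, ribbon_2, stamp_2, ink_tin from where it was at the start of the episode above 0.02 m).
It also fails if it takes over 48 s, if anything falls off the work surface, if the arm or the gripper's body presses on something with over 40 N, if the wrist force passes 120 N, or if a joint passes its speed limit or range.

## Robot

A 6-joint arm with a two-finger parallel gripper is mounted at the origin on a cart in front of the work surface, level with it; the furniture and walls round the work are solid. World frame = base frame: x ahead of the robot, y to its left, z up, the work surface at z = 0. Lengths are in mm, angles in rad, forces in N, time in s.
With the tool pointing down it reaches from about 350 to 975 mm from the base axis. Payload 7.1 kg.
Tool frame: the origin (TCP) lies at the very end of the fingers, on their centre line; the grasp point (between the pads) lies 19 mm behind it; z points along the fingers, y is the direction in which the jaws open and shut (so a half turn about z gives the same grasp; the last joint's range is limited). The gripper opens to 88 mm and grips with 3 to 60 N. Pads are 20 mm wide; open, the fingers measure 115 mm over their backs; the gripper's body (75 mm by 178 mm) begins 61 mm behind the grasp point.
Start: joints at [1.154, 0.423, 1.63, -0, 1.089, -0.019], TCP at [242.087, 576.193, 222.675] pointing down, gripper open.
Joint ranges: [-3, 3], [-0.9, 2.11], [0.09, 2.58], [-1.31, 4.45], [0.11, 2.69], [-2.54, 2.54]. Speed limits (rad/s): [2.39, 2.39, 3.01, 3.14, 3.14, 3.14].

## Interface

Orientations are given as a rotation vector (axis times angle).
In Python, from workcell import * gives the robot as it stands.
- The arm moves only by the tool play_rows, never from a script. Its argument "plan" is text: rows parted by semicolons, each of 7 numbers parted by spaces: the finger opening in cm, from 0 to 8.78, then the shift along the tool's x, y, z in cm, then the turn, a rotation vector about the tool's x, y, z in degrees. A call has 1 to 20 rows; each row shifts and turns the commanded pose from where the row before left it, along the tool's axes as they then stand; what a row does not reach is not made up. A row lasts 1/8 s, in which the tool goes at most 62.5 mm and 10.7 degrees, less where a joint would pass 70% of its speed; a pose out of reach is approached as far as the arm can. A call is refused whole if a number of a shift passes 6.25 or a number of a turn 10.7, either way. A call with a gripper value outside its range is refused whole. The fingers move at their own pace and stop on an object; the grip force is fixed at half the most. Time passes only in rows, so rows that do not move let the fingers close. It gives the time, the measured TCP pose, the force and the opening at its end, in the units of the state.
- get_obs(): the state, without advancing time (a new reading comes with each control period).
- get_image(name): name is "scene" or "top" or "wrist"; returns a dict with "pixels" (420x560x3 uint8, red, green, blue), "range_z" (420x560 float32, mm along the optical axis (not along the pixel's ray), 0 where there is no reading), "fx", "fy", "cx", "cy" (pixels), "eye" and "attitude" of the camera in the world. Camera axes: x right, y down, z forward; pixel columns grow to the right and rows downward; lengths in mm; the calibration is good to about 2 mm. A picture is of the moment at which its call begins.
- close_job(): hands the job in, once; it reports no verdict.
The state is a dict: "t": time; "qpos": joint angles; "qvel": joint speeds; "joint_torque": joint torques, N m; "ee_pos": TCP position; "orientation": TCP orientation; "ft_force": force on the tool from outside, world axes, zero at the start; "moment": the same for the moment, N m; "width": finger opening in mm.
Only numpy, scipy, OpenCV 4.12 (cv2) and the standard library are available. Lean on these libraries where they do the work, as an engineer would, in place of code of your own. Each camera call takes 0.05 s, during which the arm holds its last target. There are 200 camera calls.

## Working session

There is one attempt and no reset: what is moved stays moved. The work goes in short steps, Python scripts to look and compute and a tool call to move; the robot and the scene stay as the last step left them, time stands still between calls to the robot, and variables do not carry over. Pictures are saved under pics/ and viewed, about 8 in all and at most 12, crops included, and the job is handed in when it is done.

Besides the shell and the picture viewer there is one more tool, called by a JSON object that holds its "fn" and its "kwargs", one argument or row to a line. play_rows: Moves the arm, as the interface text tells. Its arguments: {"type":"object","properties":{"plan":{"type":"string"}},"required":["plan"]}

```bash
mkdir -p pics; ls
cat > h.py <<'E'
from workcell import *
import numpy as np, cv2
from scipy.spatial.transform import Rotation as R
def rot(im):
    a=np.array(im["attitude"],float)
    return a if a.shape==(3,3) else (R.from_rotvec(a).as_matrix() if a.size==3 else None)
def cloud(im):
    z=im["range_z"].astype(float); v,u=np.indices(z.shape)
    p=np.stack([(u-im["cx"])/im["fx"]*z,(v-im["cy"])/im["fy"]*z,z],-1)
    w=p@rot(im).T+np.array(im["eye"]); w[z==0]=np.nan
    return w
def save(px,n): cv2.imwrite("pics/"+n,px[:,:,::-1])
E
python3 - <<'E'
from h import *
print(get_obs())
for n in("top","scene"):
    im=get_image(n); save(im["pixels"],n+"0.png"); print(n,im["eye"],im["attitude"],im["fx"],im["cx"],im["cy"])
    np.savez(n+"0.npz",px=im["pixels"],w=cloud(im))
E
```

```text
pics
{'t': 0.0, 'qpos': array([ 1.15400315e+00,  4.23829281e-01,  1.63071064e+00, -9.84530449e-06,
        1.08857597e+00, -1.89537188e-02]), 'qvel': array([ 7.94180481e-04,  1.57086399e-03, -4.28868670e-05, -1.25422222e-03,
        2.82798243e-04, -1.71128074e-04]), 'joint_torque': array([-1.39181491e-03, -5.44626224e+01, -2.73667878e+01,  6.42508571e-02,
        2.29422312e-02, -9.15678993e-05]), 'ee_pos': array([241.86604661, 575.69227479, 221.9007993 ]), 'orientation': array([-6.20741025e-01, -3.07932855e+00,  2.33885629e-03]), 'ft_force': array([ 0.58522805,  0.19431433, -0.39507986]), 'moment': array([-0.03472683, -0.04530068,  0.01690149]), 'width': 87.84751024847063}
top [ 291.73262549   -3.67938603 1360.50920422] [-2.13598278  2.11267275 -0.1720278 ] 529.8397031584307 279.5178020662628 210.7583392167885
scene [-262.17097599 -559.34017922  802.59585019] [-2.0175103   1.0143738  -0.53447458] 450.00186847080477 278.9041985860542 210.25556058093207
```

View pics/top0.png

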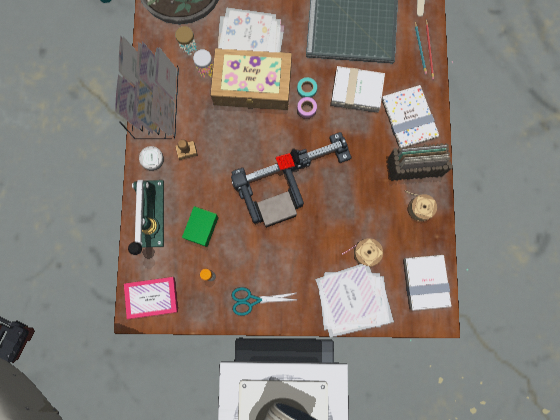

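View pics/scene0.png

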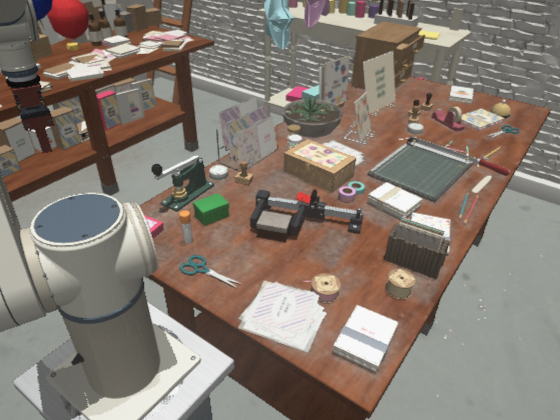

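Top view: the clamp's bar runs from (238,182) to (345,143), with the fixed jaw at the left end (240,200), the sliding jaw at (293,185) and the red lever at (285,160). The box with the grey lid is at (277,208). The look-alike is the green box at (200,226), and the red mark at the right end of the bar (332,140) is not the lever. The open side faces the robot (image down). The glue stick is at (205,274) and the stamp at (185,150).

Run:
```python
from h import *
d=np.load("top0.npz"); px=d["px"]; w=d["w"]
hsv=cv2.cvtColor(px,cv2.COLOR_RGB2HSV)
roi=np.zeros(px.shape[:2],bool); roi[125:235,225:360]=True
print("table z",np.nanmedian(w[240:260,230:300,2]))
H,S,V=cv2.split(hsv)
red=roi&((H<6)|(H>174))&(S>200)&(V>120)
n,l,st,c=cv2.connectedComponentsWithStats(red.astype(np.uint8))
for i in range(1,n):
    if st[i,4]>8: q=w[l==i]; print("red",st[i],c[i],np.nanmedian(q,0),np.nanmin(q,0),np.nanmax(q,0))
# box lid
z=w[...,2]
lid=roi&(S<70)&(z>40)&(z<58); lid[:190]=False
n,l,st,c=cv2.connectedComponentsWithStats(lid.astype(np.uint8)); i=1+np.argmax(st[1:,4])
q=w[l==i]; print("lid",st[i],np.nanmedian(q,0)); r=cv2.minAreaRect(q[:,:2].astype(np.float32)); print(r)
# bar: bright steel, z~48
bar=roi&(S<60)&(V>110)&(z>38)&(z<58); bar[190:]=False
q=w[bar]; print("bar",len(q),np.median(q,0)); print(cv2.minAreaRect(q[:,:2].astype(np.float32)))
print(cv2.fitLine(q[:,:2].astype(np.float32),cv2.DIST_HUBER,0,.01,.01).ravel())
# everything >20mm in roi
big=roi&(z>25); q=w[big]; print("all",cv2.minAreaRect(q[:,:2].astype(np.float32)))
c=px[120:240,220:365]; save(cv2.resize(c,None,fx=5,fy=5,interpolation=cv2.INTER_CUBIC),"crop0.png")
```

```text
table z 0.963751899209683
red [276 153  19  17 206] [284.80582524 161.15533981] [646.01498552   2.18805845  68.8602079 ] [624.08020076 -20.72965802  21.39730397] [668.62278055  24.85292767  79.30378777]
lid [ 242  190   62   36 1278] [534.64737299  28.30696974  50.74405527]
((531.6359252929688, 32.75034713745117), (88.97664642333984, 154.46913146972656), 0.5878208875656128)
bar 409 [664.55836311 -53.71078809  46.19343677]
((643.9915771484375, -7.20648193359375), (30.26495361328125, 304.279052734375), 21.624080657958984)
[ 3.5882992e-01 -9.3340296e-01  6.5520605e+02 -1.9961996e+01]
all ((602.7660522460938, -29.353179931640625), (156.45957946777344, 311.696533203125), 23.354406356811523)
```

View pics/crop0.png

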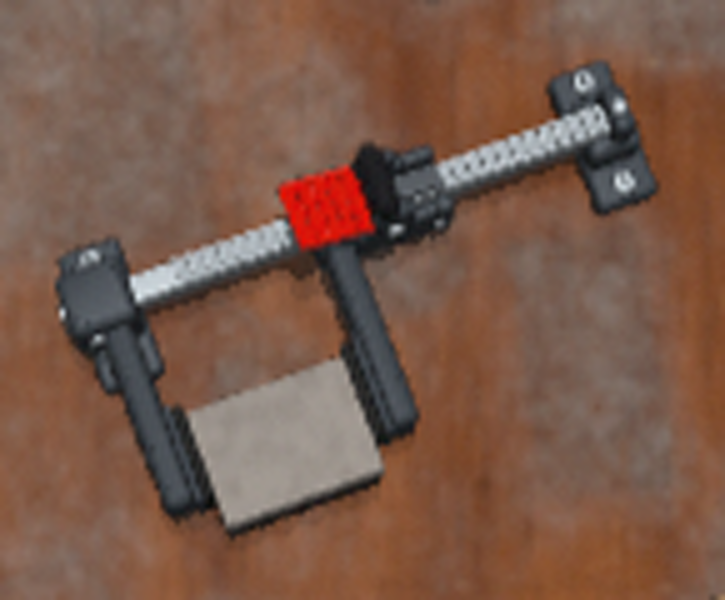

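The crop confirms the choice. The red lever is on top of the sliding jaw, with the black grip behind it (to its right). The grey-lidded box sits between the jaws with its lid corners at crop (187,410), (345,360), (382,473) and (228,530). Next I compute the poses and the approach.

```bash
cat >> h.py <<'E'
def cast(im,u,v,h):
    r=rot(im)@np.array([(u-im["cx"])/im["fx"],(v-im["cy"])/im["fy"],1.0]); e=np.array(im["eye"])
    return e+r*(h-e[2])/r[2]
def tool():
    o=get_obs(); return o, R.from_rotvec(o["orientation"]).as_matrix()
E
python3 - <<'E'
from h import *
im=get_image("top")
f=lambda u,v,h: cast(im,u/5+220-.4,v/5+120-.4,h)[:2].round(1)
lid=np.array([f(*p,50) for p in((187,410),(345,360),(382,473),(228,530))]); print(lid.tolist(),lid.mean(0),[np.linalg.norm(lid[i]-lid[i-1]).round(1) for i in range(4)])
lev=cast(im,284.8,161.2,68)[:2]; print("lever",lev)
a,b=f(135,292,48),f(605,120,48); Y=(a-b)/np.linalg.norm(a-b); X=np.array([Y[1],-Y[0]])
print("bar ends",a,b,"Y",Y,"ang",np.degrees(np.arctan2(Y[1],Y[0])), "len",np.linalg.norm(a-b))
# origin: bar centreline, box y=+58
c=lid.mean(0); O=b+Y*((c-b)@Y-58); print("O",O,"box in clamp",X@(c-O),Y@(c-O),"lever",X@(lev-O),Y@(lev-O))
for n,p in(("fixed",(100,290)),("jawend",(400,425)),("barfoot",(600,135))): p=f(*p,55 if n!="barfoot" else 48); print(n,X@(p-O),Y@(p-O))
o,T=tool(); print(T.round(3).tolist());
E
```

```text
[[545.5, 71.7], [572.0, -7.7], [514.2, -26.8], [484.5, 50.0]] [529.05  21.8 ] [np.float64(64.7), np.float64(83.7), np.float64(60.9), np.float64(82.3)]
lever [646.26805414   2.60927504]
bar ends [606.8  99.5] [ 699.7 -140.2] Y [-0.36137603  0.93242017] ang 111.1847265791105 len 257.0729468458321
O [643.78758106   4.06487427] box in clamp -100.57458521882259 58.00000000000004 lever 1.786824455633413 -2.2536135893521925
fixed 5.469731518825597 118.67878861385877
jawend -113.0656506514125 1.2809045879718626
barfoot -6.483646064086072 -149.31234326247838
[[-0.922, 0.387, -0.0], [0.387, 0.922, -0.001], [0.0, -0.001, -1.0]]
```

{"fn": "play_rows", "kwargs": {
  "plan": "0 -4.95 -3.1 0 0 0 0;0 -4.95 -3.1 0 0 0 0;0 -4.95 -3.1 0 0 0 0;0 -4.95 -3.1 0 0 0 0;0 -4.95 -3.1 0 0 0 0;0 -4.95 -3.1 0 0 0 0;0 -4.95 -3.1 0 0 0 0;0 -4.95 -3.1 0 0 0 0;0 -4.95 -3.1 0 0 0 0;0 -4.95 -3.1 0 0 0 0;0 -4.95 -3.1 0 0 0 0;0 -4.95 -3.1 0 0 0 0;0 0 0 0 0 0 -8.8;0 0 0 0 0 0 -8.8;0 0 0 0 0 0 -8.8;0 0 0 0 0 0 -8.8;0 0 0 0 0 0 -8.8;0 0 0 0 0 0 0"
}}

```text
t: 2.4
ee_pos: [645.4, 3.1, 222.4]
orientation: [0.576, -3.088, -0.0]
ft_force: [0.5, -0.2, -0.7]
width: 0.5
```

Run:
```python
from h import *
o,T=tool(); print(o["t"],o["ee_pos"],T.round(3).tolist(),o["qpos"],o["width"],o["ft_force"])
im=get_image("wrist"); save(im["pixels"],"wrist1.png"); np.savez("wrist1.npz",px=im["pixels"],w=cloud(im)); print(im["eye"])
px=im["pixels"]; H,S,V=cv2.split(cv2.cvtColor(px,cv2.COLOR_RGB2HSV))
red=((H<6)|(H>174))&(S>180)&(V>90)
n,l,st,c=cv2.connectedComponentsWithStats(red.astype(np.uint8)); w=cloud(im)
for i in range(1,n):
    if st[i,4]>50: q=w[l==i]; print(st[i],c[i],np.nanmean(q,0),cast(im,*c[i],68),cv2.minAreaRect(q[np.isfinite(q[:,0]),:2].astype(np.float32)))
```

```text
2.4 [645.41259047   3.12397635 222.38549261] [[-0.933, -0.36, -0.001], [-0.36, 0.933, 0.0], [0.001, 0.0, -1.0]] [-1.35961372e-02  4.53502844e-01  1.58189188e+00 -5.28925789e-06
  1.10674576e+00 -1.95315011e+00] 0.4877194185104914 [ 0.52863622 -0.19624195 -0.65973131]
[569.19939177 -27.30421095 383.74002733]
[ 257  170   45   41 1675] [279.06089552 190.11641791] [6.47100665e+02 6.31731779e-01 6.64418707e+01] [6.46536741e+02 5.84527714e-01 6.80000000e+01] ((657.6796264648438, 5.028633117675781), (58.91105270385742, 46.331729888916016), 21.066608428955078)
```

View pics/wrist1.png

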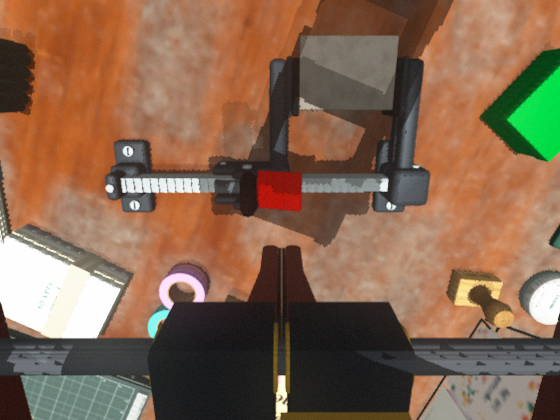

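The wrist view shows the bar level in the image, so the yaw is right. The lever is at (279,190) with the grip just left of it, and the box is above at (350,70). Both views put the lever within about 2 mm of the TCP axis, so I descend.

{"fn": "play_rows", "kwargs": {
  "plan": "0 0 -0.1 5 0 0 0;0 0 0 5 0 0 0;0 0 0 3.5 0 0 0;0 0 0 0.5 0 0 0;0 0 0 0.3 0 0 0;0 0 0 0.3 0 0 0;0 0 0 0 0 0 0"
}}

```text
t: 3.32
ee_pos: [646.6, 2.2, 77.8]
orientation: [-0.577, 3.086, -0.001]
ft_force: [-1.2, -0.1, -0.9]
width: 0.7
```

{"fn": "play_rows", "kwargs": {
  "plan": "0 0 0 0.2 0 0 0;0 0 0 0.2 0 0 0;0 0 0 0.2 0 0 0;0 0 0 0 0 0 0"
}}

```text
t: 3.82
ee_pos: [646.0, 2.2, 70.6]
orientation: [0.578, -3.088, -0.0]
ft_force: [0.5, -0.4, -0.1]
width: 0.9
```

{"fn": "play_rows", "kwargs": {
  "plan": "0 0 0 0.2 0 0 0;0 0 0 0.15 0 0 0;0 0 0 0.15 0 0 0;0 0 0 0 0 0 0"
}}

```text
t: 4.32
ee_pos: [646.3, 2.3, 65.8]
orientation: [-0.578, 3.087, -0.0]
ft_force: [0.2, 1.1, 3.8]
width: 0.3
```

{"fn": "play_rows", "kwargs": {
  "plan": "0 0 0 0.15 0 0 0;0 0 0 0.15 0 0 0;0 0 0 0 0 0 0"
}}

```text
t: 4.7
ee_pos: [646.2, 2.4, 62.7]
orientation: [-0.578, 3.088, 0.0]
ft_force: [0.5, 2.2, 3.4]
width: 0.7
```

{"fn": "play_rows", "kwargs": {
  "plan": "0 0 0 0.1 0 0 0;0 0 0 0 0 0 0"
}}

```text
t: 4.95
ee_pos: [646.1, 2.3, 61.7]
orientation: [-0.578, 3.088, 0.0]
ft_force: [0.9, 1.8, 5.0]
width: 0.5
```

{"fn": "play_rows", "kwargs": {
  "plan": "0 0 0 0.1 0 0 0;0 0 0 0 0 0 0;0 0 0 0 0 0 0"
}}

```text
t: 5.32
ee_pos: [646.2, 2.2, 60.9]
orientation: [-0.578, 3.087, -0.0]
ft_force: [0.3, 2.2, 4.9]
width: 0.5
```

{"fn": "play_rows", "kwargs": {
  "plan": "0 0 0 0.05 0 0 0;0 0 -0.3 0 0 0 0;0 0 -0.3 0 0 0 0;0 0 -0.3 0 0 0 0;0 0 -0.3 0 0 0 0;0 0 -0.3 0 0 0 0;0 0 0 0 0 0 0"
}}

```text
t: 6.2
ee_pos: [651.8, -12.3, 60.8]
orientation: [-0.578, 3.087, -0.001]
ft_force: [-0.1, 0.2, 9.0]
width: 0.6
```

Run:
```python
from h import *
im=get_image("scene"); save(cv2.resize(im["pixels"][150:270,200:400],None,fx=4,fy=4,interpolation=cv2.INTER_CUBIC),"s2.png")
```

```text
(no output)
```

View pics/s2.png

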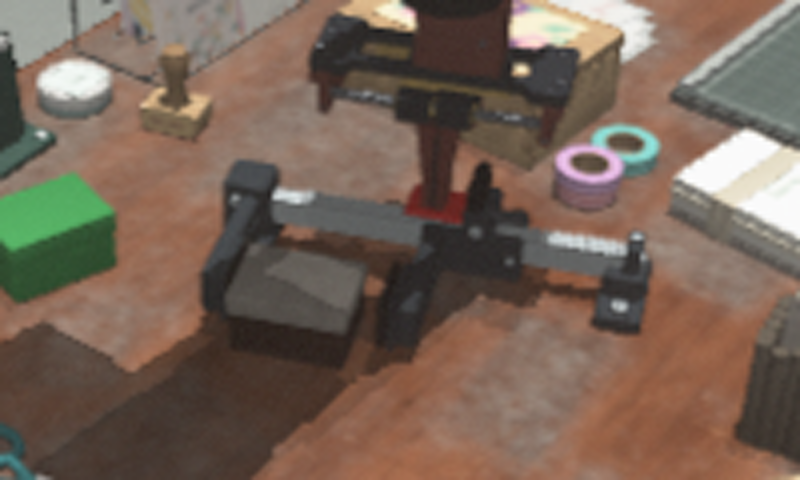

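The scene crop shows the lever held down under the closed fingers. A gap has opened between the jaw and the box, and the box is still in place at crop (295,300). I keep pushing.

{"fn": "play_rows", "kwargs": {
  "plan": "0 0 -0.4 0 0 0 0;0 0 -0.4 0 0 0 0;0 0 -0.4 0 0 0 0;0 0 -0.4 0 0 0 0;0 0 -0.4 0 0 0 0;0 0 -0.4 0 0 0 0;0 0 -0.4 0 0 0 0;0 0 -0.4 0 0 0 0;0 0 -0.4 0 0 0 0;0 0 -0.4 0 0 0 0;0 0 -0.4 0 0 0 0;0 0 -0.4 0 0 0 0;0 0 -0.4 0 0 0 0;0 0 -0.4 0 0 0 0;0 0 -0.4 0 0 0 0;0 0 0 0 0 0 0"
}}

```text
t: 8.25
ee_pos: [673.5, -68.4, 60.8]
orientation: [-0.578, 3.087, -0.001]
ft_force: [-0.8, 0.2, 7.5]
width: 0.6
```

{"fn": "play_rows", "kwargs": {
  "plan": "0 0 -0.3 0 0 0 0;0 0 -0.3 0 0 0 0;0 0 -0.2 0 0 0 0;0 0 -0.2 0 0 0 0;0 0 0 0 0 0 0"
}}

```text
t: 8.88
ee_pos: [677.0, -77.3, 60.8]
orientation: [-0.578, 3.087, -0.001]
ft_force: [-1.0, 1.1, 8.2]
width: 0.3
```

{"fn": "play_rows", "kwargs": {
  "plan": "0 0 -0.2 0 0 0 0;0 0 -0.2 0 0 0 0;0 0 0 0 0 0 0"
}}

```text
t: 9.25
ee_pos: [677.8, -79.7, 60.8]
orientation: [0.578, -3.087, -0.003]
ft_force: [-2.0, 7.2, 9.0]
width: 0.5
```

{"fn": "play_rows", "kwargs": {
  "plan": "0 0 -0.2 0 0 0 0;0 0 -0.2 0 0 0 0;0 0 0 0 0 0 0"
}}

```text
t: 9.62
ee_pos: [679.2, -83.4, 60.7]
orientation: [0.578, -3.087, -0.003]
ft_force: [-2.3, 6.3, 9.9]
width: 0.2
```

{"fn": "play_rows", "kwargs": {
  "plan": "0 0 -0.2 0 0 0 0;0 0 -0.1 0 0 0 0;0 0 0 0 0 0 0"
}}

```text
t: 10.0
ee_pos: [680.3, -86.1, 60.7]
orientation: [0.578, -3.087, -0.003]
ft_force: [-2.2, 6.6, 8.7]
width: 0.6
```

Run:
```python
from h import *
im=get_image("top"); w=cloud(im); z=w[...,2]
O=np.array([643.8,3.5]);Y=np.array([-.361,.932]);X=np.array([Y[1],-Y[0]])
P=(w[...,:2]-O); cx=P@X; cy=P@Y
# sliding jaw arm: points 40..65 high, clamp x -70..-100
m=(cx<-72)&(cx>-112)&(z>35)&(z<70)&(cy>-130)&(cy<15); q=cy[m]; print(m.sum(),np.percentile(q,[1,50,99]) if m.any() else 0)
d=np.load("top0.npz")["w"]; P=d[...,:2]-O; c0=P@Y; m=(P@X<-72)&(P@X>-112)&(d[...,2]>50)&(d[...,2]<70)&(c0>-30)&(c0<15); print("before",np.percentile(c0[m],[1,50,99]))
save(cv2.resize(im["pixels"][120:240,220:365],None,fx=5,fy=5,interpolation=cv2.INTER_CUBIC),"t3.png")
```

```text
0 0
before [-7.90794406  5.57962405 14.7801611 ]
```

View pics/t3.png

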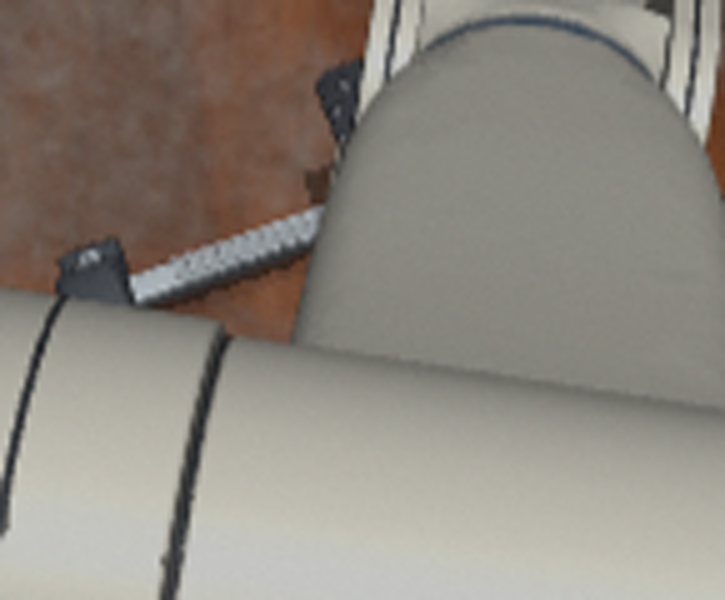

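The arm hides the clamp in the top view. I push a little further until the force shows the grip firm against the stop.

{"fn": "play_rows", "kwargs": {
  "plan": "0 0 -0.2 0 0 0 0;0 0 -0.1 0 0 0 0;0 0 0 0 0 0 0"
}}

```text
t: 10.42
ee_pos: [681.3, -89.0, 60.6]
orientation: [0.578, -3.087, -0.003]
ft_force: [-2.1, 7.3, 9.6]
width: 0.8
```

{"fn": "play_rows", "kwargs": {
  "plan": "0 0 -0.2 0 0 0 0;0 0 -0.1 0 0 0 0;0 0 0 0 0 0 0"
}}

```text
t: 10.8
ee_pos: [681.8, -90.2, 60.6]
orientation: [0.577, -3.086, -0.006]
ft_force: [-4.2, 12.8, 11.8]
width: 0.4
```

Run:
```python
from h import *
im=get_image("wrist"); save(im["pixels"],"w4.png"); w=cloud(im); z=w[...,2]
O=np.array([643.8,3.5]);Y=np.array([-.361,.932]);X=np.array([Y[1],-Y[0]])
P=(w[...,:2]-O); cx=P@X; cy=P@Y
m=(cx<-72)&(cx>-110)&(z>45)&(z<70)&(cy>-140)&(cy<10); print(m.sum(), np.nanpercentile(cy[m],[2,50,98]) if m.any() else 0)
d=np.load("wrist1.npz")["w"]; P=d[...,:2]-O; c0=P@Y; m=(P@X<-72)&(P@X>-110)&(d[...,2]>52)&(d[...,2]<70)&(c0>-40)&(c0<15); print("before",np.percentile(c0[m],[2,50,98]))
```

```text
5118 [-99.0650231  -86.37423484 -72.6752632 ]
before [ 3.44925967  5.16717239 11.46996435]
```

View pics/w4.png

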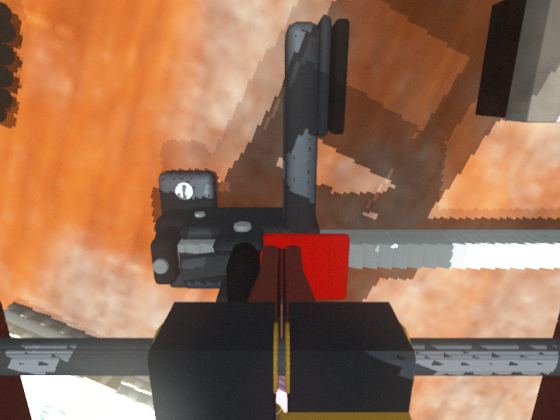

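The jaw block is up against the end foot (190,215) and the fingers are at the grip. With the force rising to 13 N, the jaw is on its end stop. I let go straight up so friction does not drag the jaw forward, then move above the gap between bar and box.

{"fn": "play_rows", "kwargs": {
  "plan": "0 0 0 -0.3 0 0 0;0 0 0 -0.6 0 0 0;0 0 0 -1 0 0 0;0 0 0 -2.5 0 0 0;0 0 0 -3 0 0 0;0 1.3 5.2 0 0 0 0;3.5 1.3 5.2 0 0 0 0;3.5 1.25 5.2 0 0 0 0;3.5 0 0 0 0 0 0;3.5 0 0 0 0 0 0"
}}

```text
t: 12.1
ee_pos: [591.5, 38.1, 134.7]
orientation: [-0.579, 3.086, -0.001]
ft_force: [0.7, -0.4, -0.5]
width: 34.2
```

Run:
```python
from h import *
o,T=tool(); print(o["ee_pos"],o["width"],o["ft_force"],T.round(3).tolist())
im=get_image("wrist"); save(im["pixels"],"w5.png"); w=cloud(im); z=w[...,2]
O=np.array([643.8,3.5]);Y=np.array([-.361,.932]);X=np.array([Y[1],-Y[0]])
print("tcp clamp",X@(o["ee_pos"][:2]-O),Y@(o["ee_pos"][:2]-O))
P=(w[...,:2]-O); cx=P@X; cy=P@Y; H,S,V=cv2.split(cv2.cvtColor(im["pixels"],cv2.COLOR_RGB2HSV))
m=(z>44)&(z<56)&(cx<-55)&(cx>-150)&(cy>5)&(cy<110)&(S<90); print("lid x",np.percentile(cx[m],[1,50,99]),"y",np.percentile(cy[m],[1,50,99]))
m=(cx<-72)&(cx>-110)&(z>45)&(z<70)&(cy>-140)&(cy<0); print("jaw",m.sum(), np.nanpercentile(cy[m],[2,50,98]) if m.any() else 0)
```

```text
[591.46807092  38.09087341 134.71457166] 34.1783618051491 [ 0.7041131  -0.35321111 -0.53484319] [[-0.932, -0.362, 0.002], [-0.362, 0.932, -0.001], [-0.001, -0.001, -1.0]]
tcp clamp -36.28605259715965 51.13052041877122
lid x [-129.35078411  -99.97179269  -67.85984157] y [ 15.22588081  61.02005368 108.38900668]
jaw 2248 [-97.60800852 -82.66861353 -71.63172116]
```

View pics/w5.png

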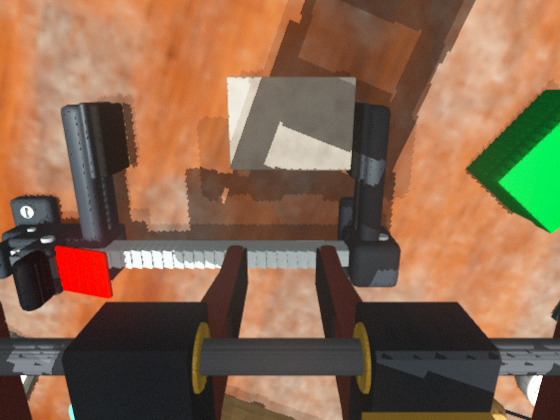

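Wrist view: the jaw is at the left end with the lever up. The box is square at (292,123), and the free gap below it is just ahead of the fingers. I lower into the gap.

{"fn": "play_rows", "kwargs": {
  "plan": "3.5 0.2 0.5 4 0 0 0;3.5 0 0 4 0 0 0;3.5 0 0 2 0 0 0;3.5 0 0 1.4 0 0 0;3.5 0 0 0 0 0 0"
}}

```text
t: 12.78
ee_pos: [587.0, 42.1, 19.7]
orientation: [0.577, -3.087, -0.0]
ft_force: [0.1, 0.0, -0.2]
width: 34.8
```

{"fn": "play_rows", "kwargs": {
  "plan": "3.5 0.6 0 0 0 0 0;3.5 0.6 0 0 0 0 0;3.5 0.4 0 0 0 0 0;3.5 0.4 0 0 0 0 0;3.5 0.4 0 0 0 0 0;3.5 0.4 0 0 0 0 0;3.5 0.4 0 0 0 0 0;3.5 0 0 0 0 0 0"
}}

```text
t: 13.78
ee_pos: [556.3, 30.8, 20.0]
orientation: [0.578, -3.087, -0.0]
ft_force: [0.2, 0.6, 0.5]
width: 35.0
```

{"fn": "play_rows", "kwargs": {
  "plan": "3.5 0.4 0 0 0 0 0;3.5 0.4 0 0 0 0 0;3.5 0.4 0 0 0 0 0;3.5 0.4 0 0 0 0 0;3.5 0.4 0 0 0 0 0;3.5 0.4 0 0 0 0 0;3.5 0.4 0 0 0 0 0;3.5 0.4 0 0 0 0 0;3.5 0.4 0 0 0 0 0;3.5 0.4 0 0 0 0 0;3.5 0.4 0 0 0 0 0;3.5 0.4 0 0 0 0 0;3.5 0.3 0 0 0 0 0;3.5 0.2 0 0 0 0 0;3.5 0.1 0 0 0 0 0;3.5 0 0 0 0 0 0"
}}

```text
t: 15.78
ee_pos: [506.5, 11.4, 20.2]
orientation: [0.578, -3.088, -0.0]
ft_force: [0.5, 0.1, -0.2]
width: 35.2
```

```bash
cat > chk.py <<'E'
from h import *
import sys
o,T=tool(); print(o["t"],o["ee_pos"],o["ft_force"])
im=get_image("wrist"); save(im["pixels"],sys.argv[1]); w=cloud(im); z=w[...,2]
O=np.array([643.8,3.5]);Y=np.array([-.361,.932]);X=np.array([Y[1],-Y[0]])
print("tcp clamp",X@(o["ee_pos"][:2]-O),Y@(o["ee_pos"][:2]-O))
P=(w[...,:2]-O); cx=P@X; cy=P@Y
H,S,V=cv2.split(cv2.cvtColor(im["pixels"],cv2.COLOR_RGB2HSV))
m=(z>46)&(z<54)&(cx<-60)&(cx>-260)&(cy>0)&(cy<130)&(S<90)
n,l,st,c=cv2.connectedComponentsWithStats(m.astype(np.uint8)); i=1+np.argmax(st[1:,4]); q=np.stack([cx,cy],-1)[l==i]
print("lid comp",len(q),"x",np.percentile(q[:,0],[1,50,99]),"y",np.percentile(q[:,1],[1,50,99]),cv2.minAreaRect(q.astype(np.float32)),"z",np.median(z[l==i]))
m=(cx<-72)&(cx>-110)&(z>45)&(z<70)&(cy>-140)&(cy<-20); print("jaw",m.sum(), np.nanpercentile(cy[m],[2,50,98]) if m.any() else 0)
E
python3 chk.py w6.png
```

```text
15.775 [506.53161819  11.41064853  20.1601953 ] [ 0.48314488  0.05118093 -0.20255101]
tcp clamp -125.07838772632526 56.9266102587159
lid comp 33548 x [-198.75875502 -171.60560159 -138.44861274] y [15.12181213 56.30103289 97.5036822 ] ((-158.76992797851562, 56.29651641845703), (81.13971710205078, 85.59249877929688), 0.0447809174656868) z 49.16519325483897
jaw 0 0
```

{"fn": "play_rows", "kwargs": {
  "plan": "3.5 -0.5 0 0 0 0 0;3.5 -1.5 0 0 0 0 0;3.5 -2.5 0 0 0 0 0;3.5 -2 0 0 0 0 0;3.5 0 0 -2 0 0 0;3.5 0 0 -4 0 0 0;3.5 0 0 -5 0 0 0;3.5 0 0 -5 0 0 0;3.5 0 0 -5 0 0 0;3.5 0 0 0 0 0 0;3.5 0 0 0 0 0 0"
}}

```text
t: 17.2
ee_pos: [566.5, 34.9, 230.5]
orientation: [0.578, -3.088, 0.0]
ft_force: [-0.3, -0.1, 0.5]
width: 35.2
```

```bash
python3 chk.py w7.png
```

```text
17.2 [566.50500135  34.86859466 230.4730641 ] [-0.30320086 -0.0640797   0.52009169]
tcp clamp -60.71487606512079 57.13902473887718
lid comp 6939 x [-198.83935568 -169.78677501 -138.07123202] y [15.04985277 56.07318909 97.88235792] ((-168.65480041503906, 56.42399597167969), (61.236053466796875, 85.05203247070312), 0.0021149241365492344) z 49.13216893888148
jaw 1104 [-97.62980434 -83.52680818 -71.59354322]
```

View pics/w7.png

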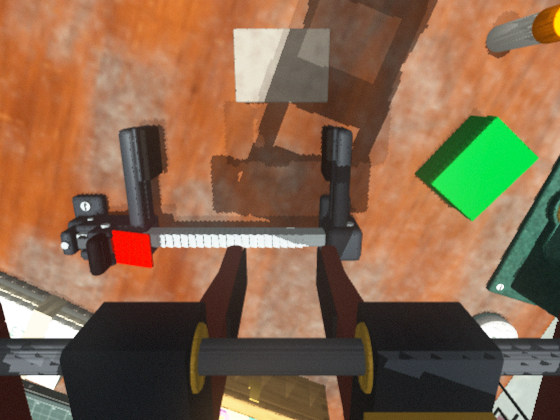

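The final view shows the box at (282,65), square and well beyond both jaw ends (y≈128). The jaw is at its stop, the lever is up, and the gripper is clear. The box measures 61 x 85 mm with its lid at 49 mm, and its inner edge is at clamp x ≈ -138 mm. I hand the job in.

```bash
python3 -c "
from workcell import *
print(close_job())"
```

```text
the job is handed in; nothing more can be done
None
```

The job is handed in at about 17 s of the 48 s allowed. The hand-in reports no verdict, so success rests on my own checks.

**What I did:** I pressed the red lever home with closed fingertips, with the jaw still closed and the fingertips down at 61 mm. Keeping it down, I pushed the jaw back until the force rose to about 13 N against the end stop. I then lifted straight off and pushed the box out with two slightly open fingers. The arm ended about 230 mm up, touching nothing.

**Last checks:**
- **Box:** it is upright, with its lid at 49 mm and its sides square to the clamp. Its inner edge is at clamp x ≈ -138 mm, about 21 mm past the jaw ends, and its centre is about 180 mm from the clamp.
- **Sliding jaw:** it is still against the end foot, at the same measured place before and after the box was pushed out. The lever is up.
- **Other things:** I never went near them. The green box and glue stick look undisturbed in the last wrist view, but I did not measure the positions of the other things.

**Disagreements:** the views differed by about 2 to 3 mm on the lever and box positions, well inside the margins. My first jaw checks failed, because the arm hid the clamp from the top camera and the box-push view had no jaw in it, so I used the wrist camera views instead.

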